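# Feed one spacer disc and push it to the V stop

## Robot

A 6-joint arm with a two-finger parallel gripper is mounted at the origin on the work surface. World frame = base frame: x ahead of the robot, y to its left, z up, the work surface at z = 0. Lengths are in m, angles in rad, forces in N, time in s.
With the tool pointing down it reaches from about 0.35 to 0.775 m from the base axis. Payload 5.5 kg.
Tool frame: the origin (TCP) lies midway between the tips of the shut fingers; the grasp point (between the pads) lies 19 mm behind it (env.pinch_z is the distance from the TCP to the grasp point, in m); z points along the fingers, y is the direction in which the jaws open and shut (so a half turn about z gives the same grasp; the last joint's range is limited). The gripper opens to 85 mm and grips with 20 to 120 N. Pads are 22 mm wide; open, the fingers measure 114 mm over their backs; the gripper's body (76 mm by 85 mm) begins 54 mm behind the grasp point. The pads swing forward as they close: fully open they stand 13 mm farther back than shut.
Start: joints at [-1.464, 0.313, 0.046, 1.304, 0, 1.431], TCP at [0.14, -0.558, 0.231] pointing down, gripper open.
Joint ranges: [-2.76, 2.76], [-0.86, 1.69], [-1.03, 1.26], [-2.2, 2.34], [-1.47, 1.5], [-3.14, 3.14]. Speed limits (rad/s): [2.57, 2.57, 3.14, 3.14, 3.14, 3.14].

## Interface

Orientations are given as a unit quaternion [x, y, z, w].
In Python, from bench import env gives the robot as it stands. The module is installed in compiled form; this text tells all that it offers.
- The arm moves only by the shell command python3 -m jog 'ROWS' [FORCE]. ROWS is JSON, a list of rows, each a list of 3 entries, a list of its own where there are three numbers: the finger opening in mm, from 0 to 85.4, then the shift along the world's x, y, z in mm, then the turn, a rotation vector about the world's x, y, z in degrees. In form: [[gripper, [x, y, z], [wx, wy, wz]], ...]. A call has exactly 10 rows; each row is the pose to reach, as a shift and turn from the pose commanded when the call began; what a row does not reach only later rows make up. A row lasts 1/8 s, in which the tool goes at most 62.5 mm and 10.7 degrees, less where a joint would pass 70% of its speed; a pose out of reach is approached as far as the arm can. A call with a gripper value outside its range is refused whole. The fingers move at their own pace and stop on an object; FORCE is the grip in N (left out, the last holds). Time passes only in rows, so rows that repeat a pose let the fingers close, or fill a call up. It gives the time, the measured TCP pose, the force and the opening at its end, in the units of the state.
- env.sense(): the state, without advancing time (a new reading comes with each control period).
- env.camera(name): name is "scene" or "top"; returns a dict with "pixels" (420x560x3 uint8, blue, green, red), "vfov" (degrees; the focal length in pixels is half the picture's height over the tangent of half this angle, whatever the lens; pixels are square), "cx", "cy" (the principal point, pixels), "distortion" ([k1, k2, p1, p2, k3] as OpenCV has them; the pictures are not rectified), "extrinsics" (4x4, takes a point from camera to world coordinates). Camera axes: x right, y down, z forward; pixel columns grow to the right and rows downward; lengths in m; the calibration is good to about 2 mm. A picture is of the moment at which its call begins. There is no depth.
- env.job_done(): hands the job in, once; it reports no verdict.
The state is a dict: "t": time; "qpos": joint angles; "qvel": joint speeds; "joint_efforts": joint torques, N m; "position": TCP position; "ee_rot": TCP orientation; "ft_force": force on the tool from outside, world axes, zero at the start; "torque": the same for the moment, N m; "opening": finger opening in m.
Only numpy, scipy, OpenCV 4.12 (cv2) and the standard library are available. Lean on these libraries where they do the work, as an engineer would, in place of code of your own. Each camera call takes 0.05 s, during which the arm holds its last target.

## Task

Press the feeder's plunger all the way down once, so that a single spacer disc comes out into the tray, and let the plunger spring back up. Then push that disc along the tray with a fingertip until it is seated in the V of the notched end stop. Slide it flat without picking it up, keep the other discs in the magazine, and leave the loose parts around the feeder where they are.

Things in the scene. Friction and masses are not known exactly. Their poses are not given: they have to be found in the camera images.
- feeder: fixed disc feeder: black housing 93 x 90 mm, 75 mm high, on a steel base. Origin: on the table under the axis of the disc magazine; z up; x points from the housing to the tray, the way discs come out. The magazine (aluminium cheeks, clear front window, open top) spans x = -22 to 26 mm, y = +-26 mm, top 58 mm above the table
- outlet (a point): middle of the steel tray's floor in front of the magazine (feeder frame x = 50 mm, y = 0, 12 mm above the table). The tray runs along the feeder's y, 330 mm long, inner width 56 mm (x = 22 to 78 mm) between two lips 6 mm high and 6 mm thick; the lip on the magazine's side has a 56 mm gap for the discs
- plunger (a joint): plunger travel in m: 0 = up, 0.024 = fully down. A spring lifts it (2 N at the top, about 5.5 N at the bottom). A blade inside moves about twice as far and pushes the bottom disc out; full travel brings the disc's centre to about x = 47 mm in the feeder frame. A second press would eject a second disc
- plunger_top (a point): centre of the top face of the plunger's round black cap (38 mm across, 9 mm thick), which stands on the housing at feeder frame x = -75 mm, y = 0; 110 mm above the table when up; moves with the plunger, straight down when pressed
- disc0: the lowest disc in the magazine, the one that comes out: white plastic disc 40 mm across, 14 mm thick, slippery (friction about 0.2 on the tray), 20 to 35 g, lying flat. Origin: centre of its underside
- disc1: second disc from below, same kind, must stay in the magazine. Origin: centre of its underside
- disc2: third disc, at the top, same kind, must stay in the magazine. Origin: centre of its underside
- v_stop: notched end stop: aluminium block fixed on the tray floor near one end (either), 54 mm across the tray, 44 mm along it, 14 mm high, a 90 degree V notch in each long face, the two meeting in the middle. Origin: centre of its underside; axes parallel to the feeder's. A seated disc's centre is 28 mm from it, along the tray towards the outlet
- plain_stop: the other end stop: plain aluminium block without a notch, 54 mm across the tray, 42 mm along it, 14 mm high, at the opposite end of the tray. Origin: centre of its underside
- standoff: loose bystander: upright steel hexagonal standoff 18 mm across corners, 55 mm high, on the table. Origin: centre of its underside
- foot: loose bystander: black rubber levelling foot 48 mm across, 45 mm high, on the table. Origin: centre of its underside
- jar: loose bystander: small white plastic jar 44 mm across, 50 mm high, on the table. Origin: centre of its underside
Not all that is in view belongs to the job. What is shaped like the disc2 but black is not meant.

How it is judged:
By the outcome, as a careful person would: the job done as asked, in the order asked, and still so for the second after the job is handed in, with the robot touching nothing.
It also fails if it takes over 42 s, if anything falls off the work surface, if the arm or the gripper's body presses on something with over 40 N, if the wrist force passes 120 N, or if a joint passes its speed limit or range.

## Working session

There is one attempt and no reset: what is moved stays moved. The work goes in short steps, Python scripts to look and compute and a shell command to move; the robot and the scene stay as the last step left them, time stands still between calls to the robot, and variables do not carry over. Pictures are saved under pics/ and viewed, and the job is handed in when it is done.

```bash
mkdir -p pics
cat > h.py <<'E'
import numpy as np, cv2
from bench import env
def cam(n):
    c=env.camera(n); h,w=c["pixels"].shape[:2]
    f=h/2/np.tan(np.radians(c["vfov"])/2)
    c["K"]=np.array([[f,0,c["cx"]],[0,f,c["cy"]],[0,0,1]]); c["D"]=np.array(c["distortion"],float); c["E"]=np.array(c["extrinsics"])
    return c
def ray(c,uv):
    p=cv2.undistortPoints(np.array(uv,float).reshape(-1,1,2),c["K"],c["D"]).reshape(-1,2)
    d=np.c_[p,np.ones(len(p))]@c["E"][:3,:3].T
    return c["E"][:3,3],d
def onz(c,uv,z):
    o,d=ray(c,uv); return o+d*((z-o[2])/d[:,2])[:,None]
def proj(c,P):
    T=np.linalg.inv(c["E"]); r,_=cv2.Rodrigues(T[:3,:3])
    return cv2.projectPoints(np.array(P,float).reshape(-1,1,3),r,T[:3,3],c["K"],c["D"])[0].reshape(-1,2)
def tri(c1,u1,c2,u2):
    o1,d1=ray(c1,[u1]);o2,d2=ray(c2,[u2]);A=[];b=[]
    M=0;v=0
    for o,d in((o1,d1[0]),(o2,d2[0])):
        d=d/np.linalg.norm(d);Q=np.eye(3)-np.outer(d,d);M=M+Q;v=v+Q@o
    return np.linalg.solve(M,v)
E
python3 - <<'E'
from h import *
for n in("scene","top"):
    c=cam(n);cv2.imwrite(f"pics/{n}0.png",c["pixels"]);print(n,c["E"].round(3).tolist(),c["K"][0,0],c["D"])
s=env.sense();print(s["t"],s["position"],s["ee_rot"],s["ft_force"])
E
```

```text
scene [[0.548, 0.546, -0.633, 1.009], [0.836, -0.349, 0.422, -0.24], [0.01, -0.761, -0.648, 0.529], [0.0, 0.0, 0.0, 1.0]] 383.6142717035863 [0.00864091 0.         0.         0.         0.        ]
top [[-0.013, -0.994, 0.111, 0.503], [-1.0, 0.014, 0.015, 0.046], [-0.017, -0.11, -0.994, 0.777], [0.0, 0.0, 0.0, 1.0]] 420.2494791014359 [0.03759531 0.         0.         0.         0.        ]
0.1 [ 0.14040916 -0.55714873  0.23050366] [ 9.92396563e-01  1.23078914e-01 -8.65477561e-06 -8.01701490e-04] [-0.21354886 -0.14445542 -0.13954903]
```

View pics/scene0.png

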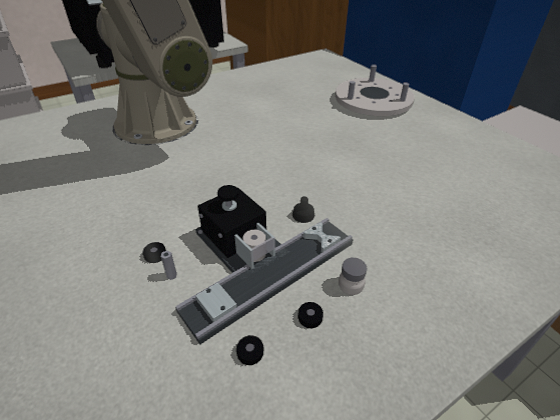

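View pics/top0.png

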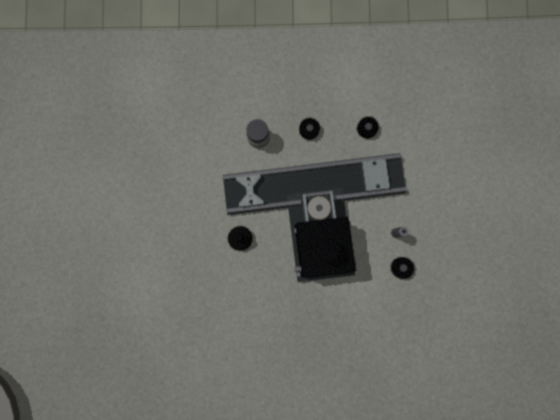

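The top view shows the tray from (224,195) to (405,172). The notched stop is at (250,190) on the left (+y) and the plain stop at (375,174). The white disc in the magazine is at (319,208) and the housing at (325,248). The black discs at (310,128), (368,127) and (402,268) are decoys. I'll enlarge the feeder area.

Run:
```python
import cv2
a=cv2.imread("pics/top0.png")[140:290,215:415];cv2.imwrite("pics/topc.png",cv2.convertScaleAbs(cv2.resize(a,None,fx=4,fy=4,interpolation=cv2.INTER_CUBIC),alpha=1.8,beta=15))
a=cv2.imread("pics/scene0.png")[175:345,140:370];cv2.imwrite("pics/scenec.png",cv2.convertScaleAbs(cv2.resize(a,None,fx=3.4,fy=3.4,interpolation=cv2.INTER_CUBIC),alpha=1.2,beta=15))
```

```text
(no output)
```

View pics/topc.png

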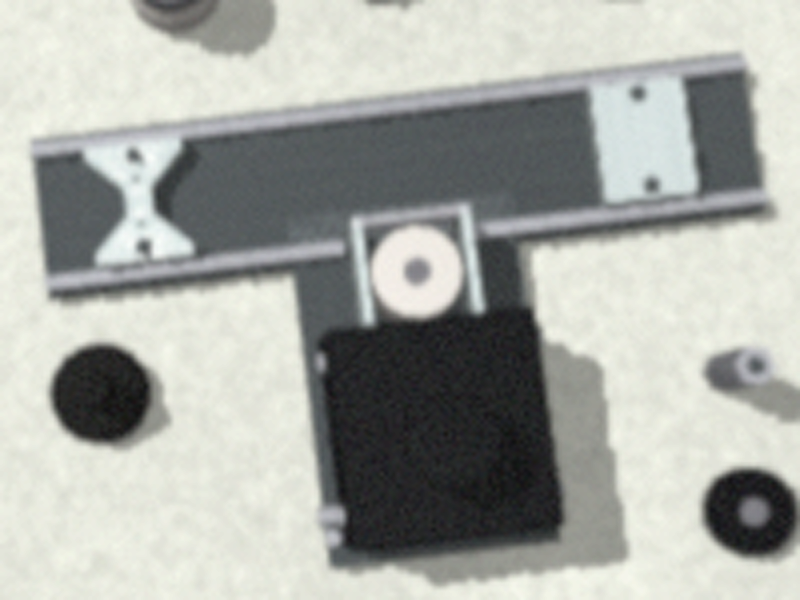

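View pics/scenec.png

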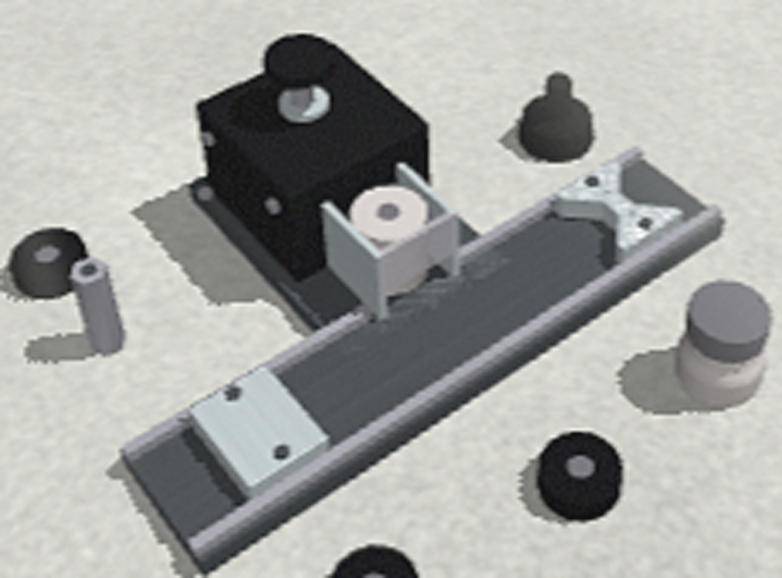

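```bash
cat > fit.py <<'E'
from h import *
c=cam("top");s=cam("scene")
T=lambda u,v:((u+.5)/4-.5+215,(v+.5)/4-.5+140)
S=lambda u,v:((u+.5)/3.4-.5+140,(v+.5)/3.4-.5+175)
pts=[(c,T(32,142),(84,165,18)),(c,T(743,55),(84,-165,18)),(c,T(766,198),(16,-165,18)),(c,T(49,293),(16,165,18)),
 (c,T(416,271),(0,0,54)),(s,S(389,211),(0,0,54))]
def solve(pts):
    L=np.array([p[2] for p in pts],float)/1000
    W=np.vstack([onz(a,[u],l[2]) for (a,u,_),l in zip(pts,L)])
    A=L[:,:2]-L[:,:2].mean(0);B=W[:,:2]-W[:,:2].mean(0)
    th=np.arctan2((A[:,0]*B[:,1]-A[:,1]*B[:,0]).sum(),(A*B).sum())
    R=np.array([[np.cos(th),-np.sin(th)],[np.sin(th),np.cos(th)]])
    t=W[:,:2].mean(0)-R@L[:,:2].mean(0)
    return th,R,t,(W[:,:2]-L[:,:2]@R.T-t)*1000
if __name__=="__main__":
    th,R,t,r=solve(pts);print(np.degrees(th),t,r.round(1))
    for n,p in dict(plunger=(-75,0,110),outlet=(50,0,12)).items():
        w=np.r_[R@np.array(p[:2])/1000+t,p[2]/1000];print(n,w.round(4),[ (proj(s,w)-[140,175])*3.4,(proj(c,w)-[215,140])*4])
    for u in [(138,202)]: 
        w=onz(c,[T(*u)],.026)[0];print("v",w,R.T@(w[:2]-t)*1000)
    for u in [(645,140)]: 
        w=onz(c,[T(*u)],.026)[0];print("plain",w,R.T@(w[:2]-t)*1000)
    for n,u,z in(("standoff",(757,365),.055),("foot",(103,393),.02),("jar",(0,0),.05)):
        if n=="jar": q=(258,131)
        else:q=T(*u)
        w=onz(c,[q],z)[0];print(n,w,R.T@(w[:2]-t)*1000)
E
python3 fit.py
```

```text
6.395445966839632 [ 0.58932538 -0.0200965 ] [[ 1.2 -1.5]
 [-0.5  0.6]
 [ 0.8  0.8]
 [-1.  -1.7]
 [-0.1  0.5]
 [-0.3  1.3]]
plunger [ 0.5148 -0.0285  0.11  ] [array([[295.43650635,  54.24652831]]), array([[454.16830694, 439.74801658]])]
outlet [ 0.639  -0.0145  0.012 ] [array([[447.41380611, 323.65128362]]), array([[392.91032823, 173.02143522]])]
v [0.62575413 0.10262091 0.026     ] [ 49.87153052 117.89591444]
plain [ 0.65044454 -0.12642396  0.026     ] [  48.89499272 -112.47382091]
standoff [ 0.54660611 -0.16328936  0.055     ] [ -58.40366432 -137.54324255]
foot [0.53996353 0.11935585 0.02      ] [-33.52107029 144.0829239 ]
jar [0.72781453 0.08433843 0.05      ] [149.26030187  88.35870567]
```

Pose found: feeder at (0.589, −0.020), yaw 6.4°, fit residuals under 2 mm. Plunger cap at (0.515, −0.0285, 0.110). The V stop is at feeder (50, 118), so the disc should seat at about (50, 90). I'll start moving above the clutter with the fingers shut.

```bash
python3 -m jog '[[0,[30,42,0],[0,0,-1]],[0,[60,84,0],[0,0,-2]],[0,[90,126,0],[0,0,-3]],[0,[120,168,0],[0,0,-4]],[0,[150,210,0],[0,0,-5]],[0,[180,252,0],[0,0,-6]],[0,[210,294,0],[0,0,-7]],[0,[240,336,0],[0,0,-7.7]],[0,[270,378,0],[0,0,-7.7]],[0,[300,420,0],[0,0,-7.7]]]' 40
```

```text
t: 1.45
position: [0.4412, -0.1361, 0.2314]
ee_rot: [0.998, 0.056, 0.0, 0.0]
ft_force: [0.5, -1.1, 0.2]
opening: 0.0002
```

```bash
python3 -m jog '[[0,[18,27,0],[0,0,0]],[0,[37,54,0],[0,0,0]],[0,[56,81,0],[0,0,0]],[0,[74,109,0],[0,0,0]],[0,[74,109,-20],[0,0,0]],[0,[74,109,-40],[0,0,0]],[0,[74,109,-60],[0,0,0]],[0,[74,109,-75],[0,0,0]],[0,[74,109,-75],[0,0,0]],[0,[74,109,-75],[0,0,0]]]'
python3 - <<'E'
from h import *
for n in("scene","top"):
    c=cam(n);p=env.sense()["position"]
    q=proj(c,p)[0];a=c["pixels"];x,y=int(q[0]),int(q[1]);print(n,q,p)
    k=a[max(0,y-75):y+75,x-100:x+100];cv2.imwrite(f"pics/{n}1.png",cv2.convertScaleAbs(cv2.resize(k,None,fx=4,fy=4,interpolation=cv2.INTER_CUBIC),alpha=1.6,beta=20))
E
```

```text
t: 2.7
position: [0.5148, -0.0288, 0.1569]
ee_rot: [0.998, 0.056, 0.0, 0.0]
ft_force: [0.4, -0.8, 0.4]
opening: 0.0002
scene [224.36885246 168.98530075] [ 0.51504336 -0.02880401  0.15717257]
top [332.37525228 249.12674379] [ 0.51509619 -0.02882409  0.15723044]
```

View pics/scene1.png

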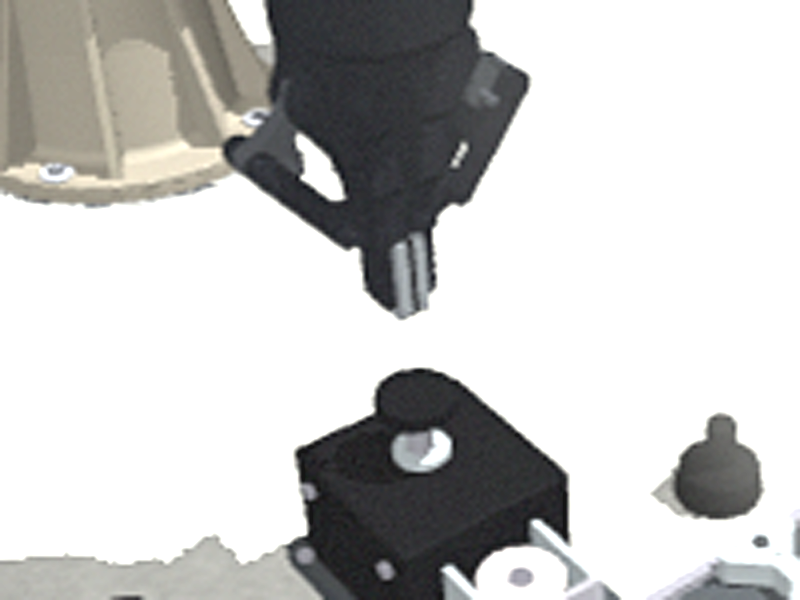

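The tip (402,315) sits above the cap (416,397). Pressing down in a controlled way.

```bash
python3 -m jog '[[0,[0,0,-20],[0,0,0]],[0,[0,0,-38],[0,0,0]],[0,[0,0,-44],[0,0,0]],[0,[0,0,-48],[0,0,0]],[0,[0,0,-52],[0,0,0]],[0,[0,0,-56],[0,0,0]],[0,[0,0,-60],[0,0,0]],[0,[0,0,-64],[0,0,0]],[0,[0,0,-67],[0,0,0]],[0,[0,0,-67],[0,0,0]]]'
```

```text
t: 4.05
position: [0.5147, -0.0287, 0.0892]
ee_rot: [0.998, 0.056, 0.0, 0.0]
ft_force: [-1.1, 0.0, 4.6]
opening: -0.0004
```

```bash
python3 -m jog '[[0,[0,0,-1],[0,0,0]],[0,[0,0,-2],[0,0,0]],[0,[0,0,-3],[0,0,0]],[0,[0,0,-3.5],[0,0,0]],[0,[0,0,-4],[0,0,0]],[0,[0,0,-4],[0,0,0]],[0,[0,0,-4],[0,0,0]],[0,[0,0,-4],[0,0,0]],[0,[0,0,-4],[0,0,0]],[0,[0,0,-4],[0,0,0]]]'
```

```text
t: 5.3
position: [0.5147, -0.0287, 0.086]
ee_rot: [0.998, 0.056, 0.0, 0.0]
ft_force: [-3.6, 0.6, 9.3]
opening: 0.0001
```

```bash
python3 -m jog '[[0,[0,0,-0.5],[0,0,0]],[0,[0,0,-1],[0,0,0]],[0,[0,0,-1],[0,0,0]],[0,[0,0,-1],[0,0,0]],[0,[0,0,-1],[0,0,0]],[0,[0,0,-1],[0,0,0]],[0,[0,0,-1],[0,0,0]],[0,[0,0,-1],[0,0,0]],[0,[0,0,-1],[0,0,0]],[0,[0,0,-1],[0,0,0]]]'
python3 - <<'E'
from h import *
for n,b in(("scene",(175,345,140,370)),("top",(140,290,215,415))):
    c=cam(n);a=c["pixels"][b[0]:b[1],b[2]:b[3]];cv2.imwrite(f"pics/{n}2.png",cv2.convertScaleAbs(cv2.resize(a,None,fx=3.4,fy=3.4,interpolation=cv2.INTER_CUBIC),alpha=1.4,beta=15))
E
```

```text
t: 6.55
position: [0.5148, -0.0287, 0.0859]
ee_rot: [0.998, 0.056, 0.001, 0.0]
ft_force: [-5.2, 0.7, 15.2]
opening: -0.0001
```

View pics/scene2.png

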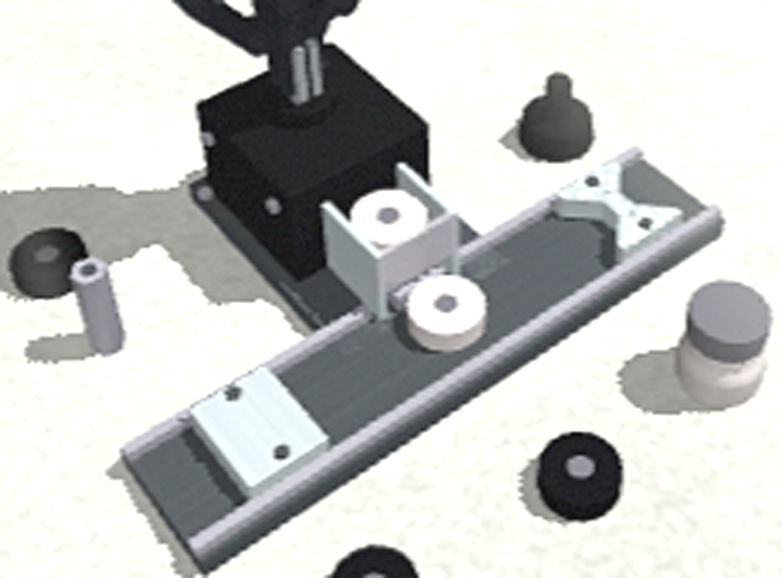

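The plunger is at its hard stop: the force rises without further travel. The disc is out in the tray at (447,305). Next I'll release straight up, slowly, to z ≈ 0.157.

```bash
python3 -m jog '[[0,[0,0,3],[0,0,0]],[0,[0,0,7],[0,0,0]],[0,[0,0,11],[0,0,0]],[0,[0,0,15],[0,0,0]],[0,[0,0,19],[0,0,0]],[0,[0,0,23],[0,0,0]],[0,[0,0,27],[0,0,0]],[0,[0,0,40],[0,0,0]],[0,[0,0,60],[0,0,0]],[0,[0,0,72],[0,0,0]]]'
python3 - <<'E'
from h import *
import fit
for n,b in(("scene",(175,345,140,370)),("top",(140,290,215,415))):
    c=cam(n);a=c["pixels"][b[0]:b[1],b[2]:b[3]];cv2.imwrite(f"pics/{n}3.png",cv2.convertScaleAbs(cv2.resize(a,None,fx=3.4,fy=3.4,interpolation=cv2.INTER_CUBIC),alpha=1.4,beta=15))
th,R,t,r=fit.solve(fit.pts)
c=cam("scene")
w=onz(c,[fit.S(447,303)],.026)[0];print(w,R.T@(w[:2]-t)*1000)
# target tcp for start of push & end
for y in(-48,-36,0,50,55.5): print(y,R@np.array([.049,y/1000])+t)
print(env.sense()["position"])
E
```

```text
t: 7.9
position: [0.5147, -0.0286, 0.1576]
ee_rot: [0.998, 0.056, 0.0, 0.0]
ft_force: [-0.6, 0.1, 0.9]
opening: 0.0001
[ 0.63659104 -0.01381599  0.026     ] [47.67110303  0.97651024]
-48 [ 0.64336716 -0.06233968]
-36 [ 0.64203048 -0.05041436]
0 [ 0.63802044 -0.01463839]
50 [0.63245095 0.03505045]
55.5 [0.6318383  0.04051622]
[ 0.51408449 -0.02853043  0.15585939]
```

View pics/scene3.png

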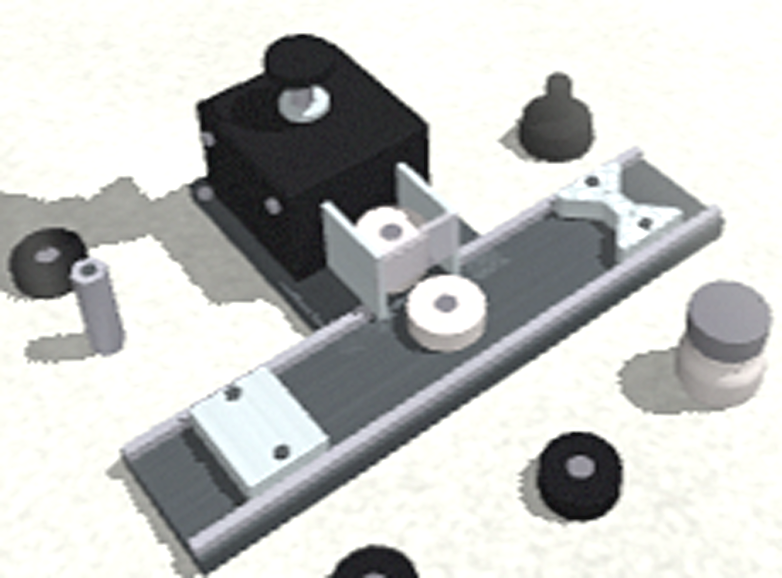

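View pics/top3.png

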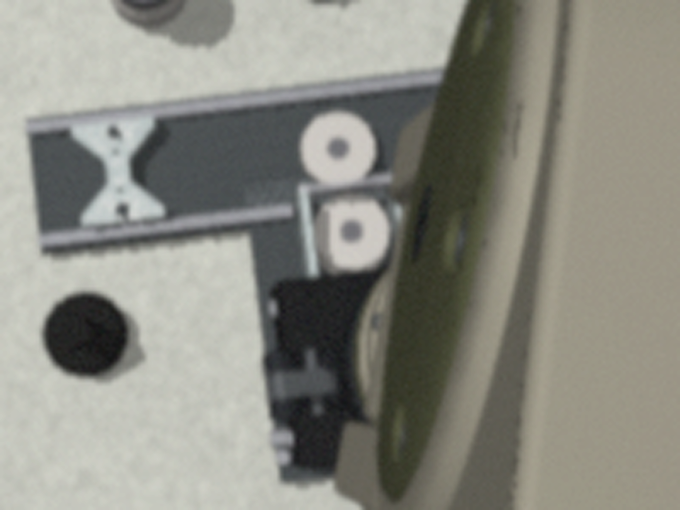

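The plunger is back up. One disc is in the tray at feeder (47.7, 1.0) and two remain in the magazine. Now moving behind the disc on its −y side.

```bash
python3 -m jog '[[0,[40,-12,0],[0,0,0]],[0,[80,-24,0],[0,0,0]],[0,[110,-32,0],[0,0,0]],[0,[129,-36,0],[0,0,0]],[0,[129,-36,0],[0,0,0]],[0,[129,-36,-30],[0,0,0]],[0,[129,-36,-60],[0,0,0]],[0,[129,-36,-85],[0,0,0]],[0,[129,-36,-100],[0,0,0]],[0,[129,-36,-100],[0,0,0]]]'
python3 - <<'E'
from h import *
for n,b in(("scene",(175,345,140,370)),):
    c=cam(n);a=c["pixels"][b[0]:b[1],b[2]:b[3]];cv2.imwrite(f"pics/{n}4.png",cv2.convertScaleAbs(cv2.resize(a,None,fx=3.4,fy=3.4,interpolation=cv2.INTER_CUBIC),alpha=1.4,beta=15))
E
```

```text
t: 9.4
position: [0.6419, -0.0642, 0.0551]
ee_rot: [0.998, 0.056, -0.001, -0.0]
ft_force: [-0.0, -0.0, 0.1]
opening: -0.0003
```

View pics/scene4.png

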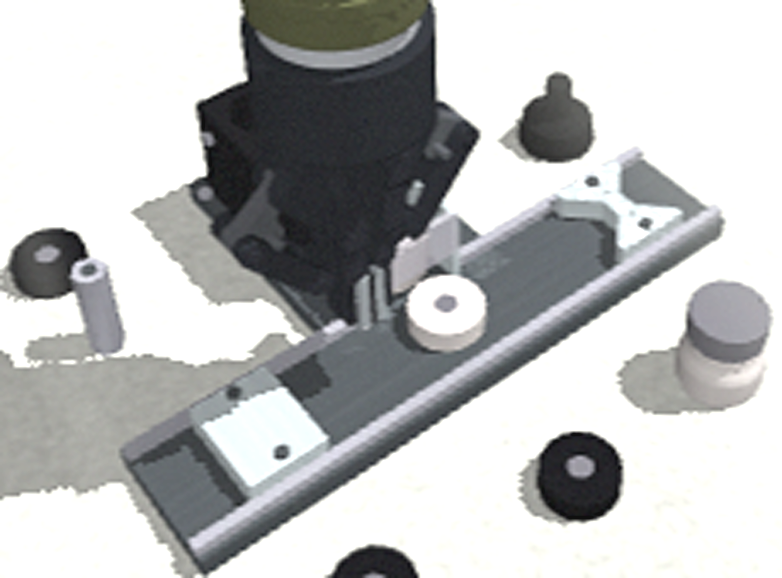

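```bash
python3 -m jog '[[0,[0,0,-12],[0,0,0]],[0,[0,0,-24],[0,0,0]],[0,[0,0,-33],[0,0,0]],[0,[0,0,-38],[0,0,0]],[0,[0,0,-38],[0,0,0]],[0,[-0.4,4,-38],[0,0,0]],[0,[-0.8,8,-38],[0,0,0]],[0,[-1.2,11,-38],[0,0,0]],[0,[-1.5,14,-38],[0,0,0]],[0,[-1.7,16,-38],[0,0,0]]]'
python3 - <<'E'
from h import *
for n,b in(("scene",(175,345,140,370)),):
    c=cam(n);a=c["pixels"][b[0]:b[1],b[2]:b[3]];cv2.imwrite(f"pics/{n}5.png",cv2.convertScaleAbs(cv2.resize(a,None,fx=3.4,fy=3.4,interpolation=cv2.INTER_CUBIC),alpha=1.4,beta=15))
E
```

```text
t: 10.7
position: [0.6418, -0.0483, 0.0184]
ee_rot: [0.998, 0.056, 0.0, 0.0]
ft_force: [0.4, 0.7, 0.8]
opening: -0.0002
```

View pics/scene5.png

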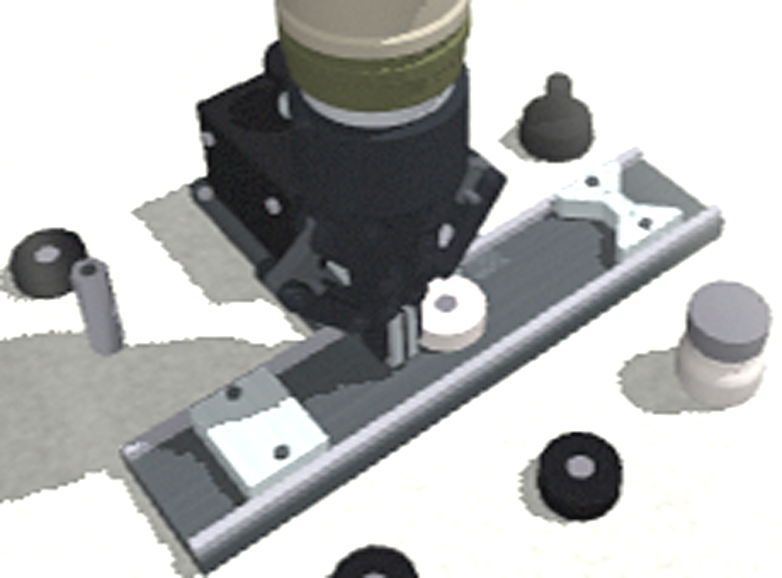

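```bash
python3 -m jog '[[0,[0,3,-2],[0,0,0]],[0,[-0.5,7,-2],[0,0,0]],[0,[-1.2,13,-2],[0,0,0]],[0,[-2,19,-2],[0,0,0]],[0,[-2.7,25,-2],[0,0,0]],[0,[-3.3,31,-2],[0,0,0]],[0,[-4,37,-2],[0,0,0]],[0,[-4.7,43,-2],[0,0,0]],[0,[-5.4,49,-2],[0,0,0]],[0,[-5.6,52,-2],[0,0,0]]]'
cat > look.py <<'E'
import sys
from h import *
import fit
k=sys.argv[1]
p=env.sense()["position"]
c=cam("scene");a=c["pixels"][175:345,140:370];cv2.imwrite(f"pics/scene{k}.png",cv2.convertScaleAbs(cv2.resize(a,None,fx=3.4,fy=3.4,interpolation=cv2.INTER_CUBIC),alpha=1.4,beta=15))
c=cam("top");a=c["pixels"][140:290,215:415];cv2.imwrite(f"pics/top{k}.png",cv2.convertScaleAbs(cv2.resize(a,None,fx=4,fy=4,interpolation=cv2.INTER_CUBIC),alpha=1.8,beta=15))
E
python3 look.py 6
```

```text
t: 12.0
position: [0.6361, 0.0039, 0.0163]
ee_rot: [0.998, 0.056, -0.0, 0.0]
ft_force: [-0.1, 0.1, 0.1]
opening: 0.0002
```

View pics/scene6.png

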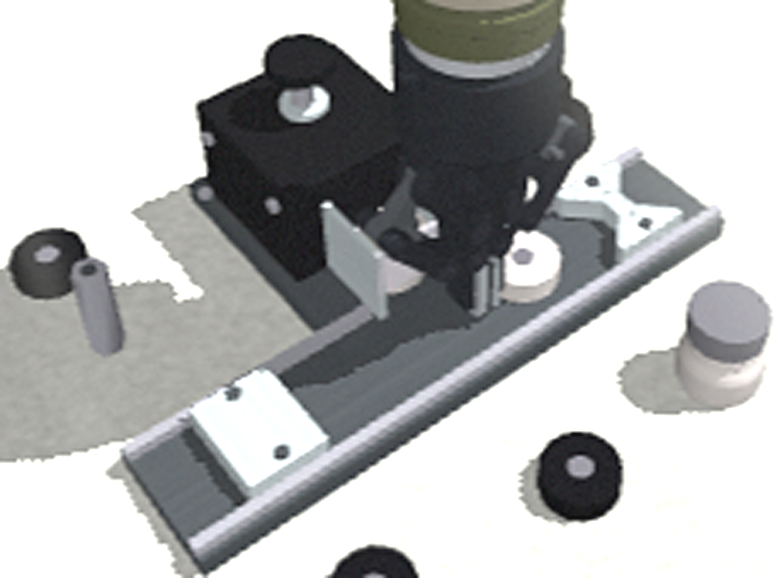

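View pics/top6.png

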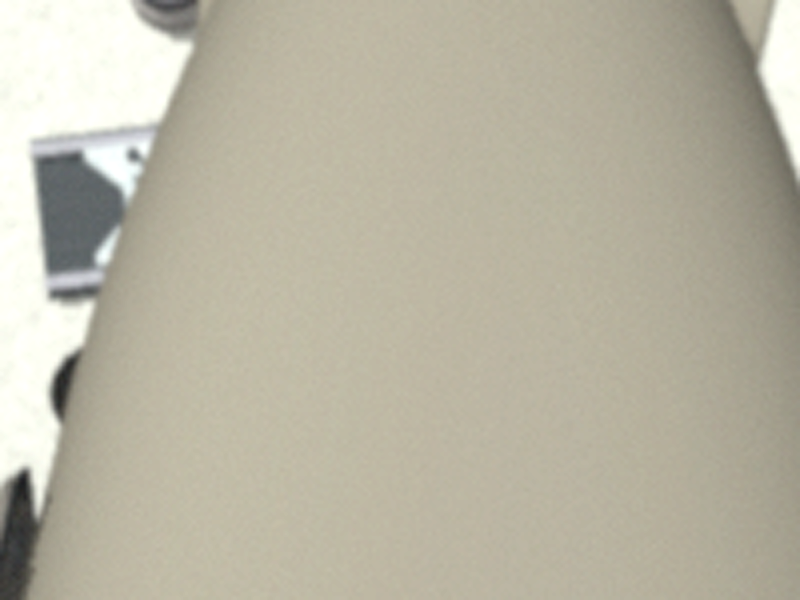

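The disc is ahead of the finger at (522,257) in the scene view, sliding flat. The arm hides the top view. I'll measure the lead distance.

Run:
```python
from h import *
import fit
th,R,t,r=fit.solve(fit.pts)
w=onz(fit.s,[fit.S(524,256)],.026)[0];d=R.T@(w[:2]-t)*1000
p=env.sense()["position"];q=R.T@(p[:2]-t)*1000
w=onz(fit.s,[fit.S(617,210)],.026)[0];print("v",R.T@(w[:2]-t)*1000)
print("disc",d,"tcp",q,"lead",d[1]-q[1],"togo",90-d[1])
```

```text
v [ 54.0739037  113.56746379]
disc [47.84722906 52.13135387] tcp [49.18011903 17.92130263] lead 34.21005123964426 togo 37.868646130229656
```

```bash
python3 -m jog '[[0,[-0.5,5,0],[0,0,0]],[0,[-1.1,10,0],[0,0,0]],[0,[-1.7,15,0],[0,0,0]],[0,[-2.2,20,0],[0,0,0]],[0,[-2.6,24,0],[0,0,0]],[0,[-3,27,0],[0,0,0]],[0,[-3.3,29.5,0],[0,0,0]],[0,[-3.5,31.5,0],[0,0,0]],[0,[-3.7,33,0],[0,0,0]],[0,[-3.8,34,0],[0,0,0]]]'; python3 look.py 7
```

```text
t: 13.55
position: [0.6324, 0.0374, 0.0163]
ee_rot: [0.998, 0.056, -0.0, 0.0]
ft_force: [-0.4, -0.1, 0.0]
opening: 0.0001
```

View pics/scene7.png

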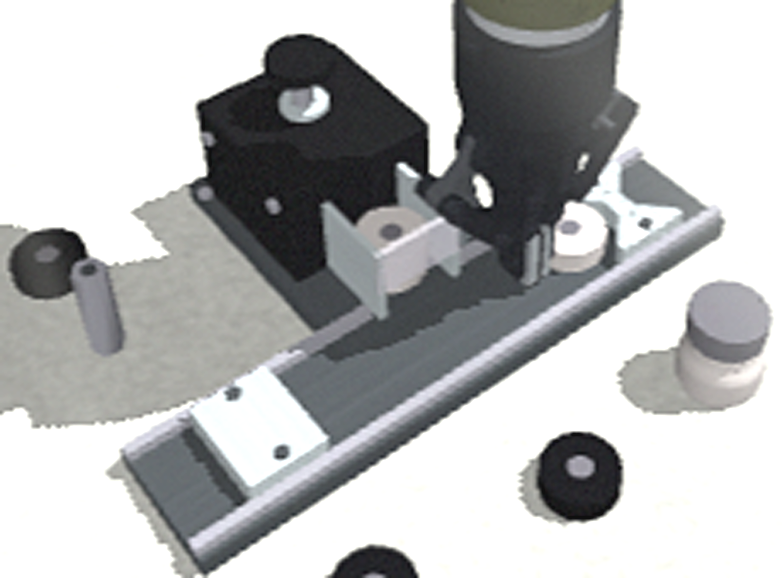

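The disc is at (575,228), close to the V. Creeping forward while watching the force.

```bash
python3 -m jog '[[0,[0,0.5,0],[0,0,0]],[0,[-0.1,1,0],[0,0,0]],[0,[-0.1,1.5,0],[0,0,0]],[0,[-0.2,2,0],[0,0,0]],[0,[-0.3,2.5,0],[0,0,0]],[0,[-0.3,3,0],[0,0,0]],[0,[-0.4,3.5,0],[0,0,0]],[0,[-0.4,4,0],[0,0,0]],[0,[-0.4,4,0],[0,0,0]],[0,[-0.4,4,0],[0,0,0]]]'
```

```text
t: 15.0
position: [0.632, 0.0414, 0.0163]
ee_rot: [0.998, 0.056, -0.0, 0.0]
ft_force: [-0.4, -0.6, 1.2]
opening: -0.0003
```

```bash
python3 -m jog '[[0,[0,0.3,0],[0,0,0]],[0,[-0.1,0.6,0],[0,0,0]],[0,[-0.1,0.9,0],[0,0,0]],[0,[-0.1,1.2,0],[0,0,0]],[0,[-0.2,1.5,0],[0,0,0]],[0,[-0.2,1.8,0],[0,0,0]],[0,[-0.2,2,0],[0,0,0]],[0,[-0.2,2,0],[0,0,0]],[0,[-0.2,2,0],[0,0,0]],[0,[-0.2,2,0],[0,0,0]]]'; python3 look.py 8
```

```text
t: 16.25
position: [0.6318, 0.0432, 0.0163]
ee_rot: [0.998, 0.056, -0.0, 0.0]
ft_force: [0.2, -2.4, -0.6]
opening: -0.0003
```

View pics/scene8.png

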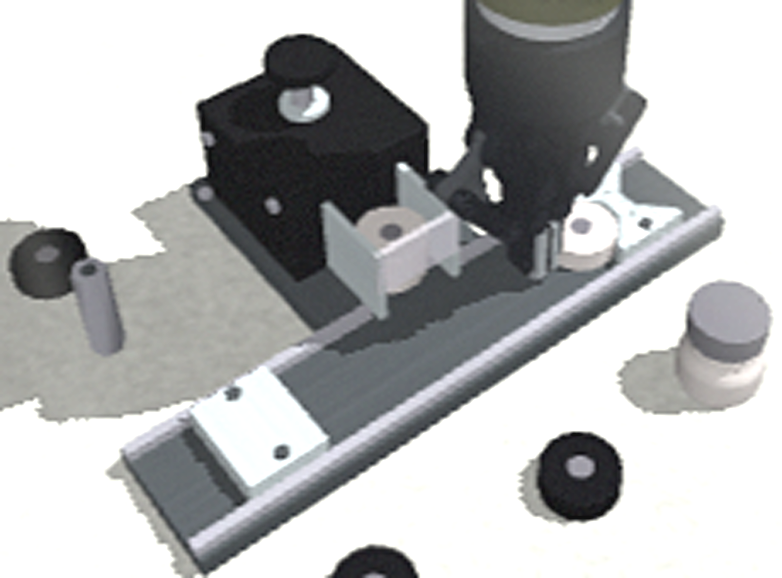

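Contact force is building (−2.4 N). Continuing to a firm but gentle seat.

```bash
python3 -m jog '[[0,[0,0.3,0],[0,0,0]],[0,[-0.1,0.6,0],[0,0,0]],[0,[-0.1,0.9,0],[0,0,0]],[0,[-0.1,1.2,0],[0,0,0]],[0,[-0.2,1.5,0],[0,0,0]],[0,[-0.2,1.5,0],[0,0,0]],[0,[-0.2,1.5,0],[0,0,0]],[0,[-0.2,1.5,0],[0,0,0]],[0,[-0.2,1.5,0],[0,0,0]],[0,[-0.2,1.5,0],[0,0,0]]]'
```

```text
t: 17.7
position: [0.6318, 0.0437, 0.0165]
ee_rot: [0.998, 0.056, 0.0, 0.001]
ft_force: [0.5, -7.3, 1.1]
opening: -0.0003
```

```bash
python3 -m jog '[[0,[0,0.5,0],[0,0,0]],[0,[-0.1,1,0],[0,0,0]],[0,[-0.1,1,0],[0,0,0]],[0,[-0.1,1,0],[0,0,0]],[0,[0,0,0],[0,0,0]],[0,[0.1,-1,0],[0,0,0]],[0,[0.2,-2,0],[0,0,0]],[0,[0.4,-4,0],[0,0,0]],[0,[0.9,-8,0],[0,0,0]],[0,[1.6,-14,0],[0,0,0]]]'; python3 -m jog '[[0,[0.4,-4,0],[0,0,0]],[0,[0.4,-4,10],[0,0,0]],[0,[0.4,-4,30],[0,0,0]],[0,[0.4,-4,60],[0,0,0]],[0,[0.4,-4,100],[0,0,0]],[0,[0.4,-4,140],[0,0,0]],[0,[0.4,-54,160],[0,0,0]],[0,[-20,-114,160],[0,0,0]],[0,[-40,-174,160],[0,0,0]],[0,[-60,-234,160],[0,0,0]]]'
python3 -m jog '[[0,[-20,-50,0],[0,0,0]],[0,[-50,-100,0],[0,0,0]],[0,[-90,-150,0],[0,0,0]],[0,[-130,-190,0],[0,0,0]],[0,[-170,-230,0],[0,0,0]],[0,[-200,-250,0],[0,0,0]],[0,[-200,-250,0],[0,0,0]],[0,[-200,-250,0],[0,0,0]],[0,[-200,-250,0],[0,0,0]],[0,[-200,-250,0],[0,0,0]]]'; python3 look.py 9
```

```text
t: 18.95
position: [0.633, 0.0311, 0.0162]
ee_rot: [0.998, 0.057, -0.0, -0.0]
ft_force: [0.3, -0.2, 0.5]
opening: -0.0001
t: 20.2
position: [0.5734, -0.2024, 0.1774]
ee_rot: [0.998, 0.056, 0.001, 0.0]
ft_force: [0.8, -1.4, -0.6]
opening: -0.0002
t: 21.45
position: [0.3749, -0.4501, 0.1764]
ee_rot: [0.998, 0.057, 0.0, 0.0]
ft_force: [-0.2, -0.7, 0.1]
opening: -0.0002
```

View pics/scene9.png

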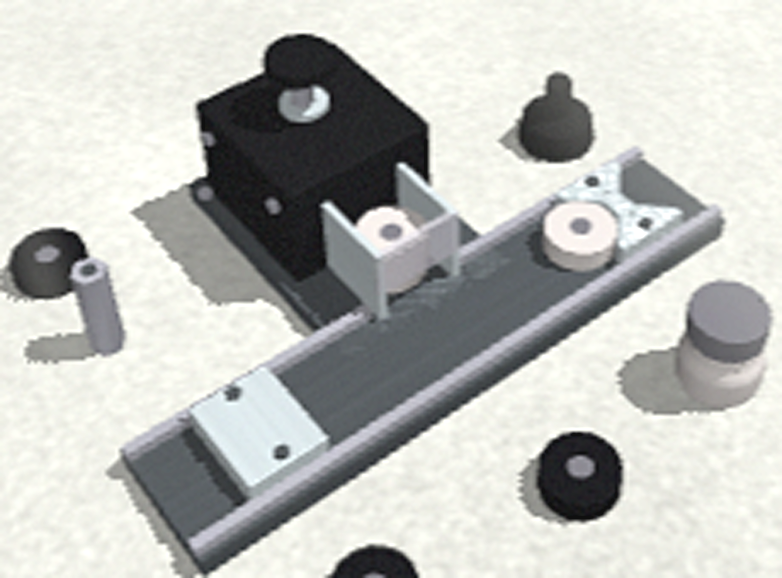

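View pics/top9.png

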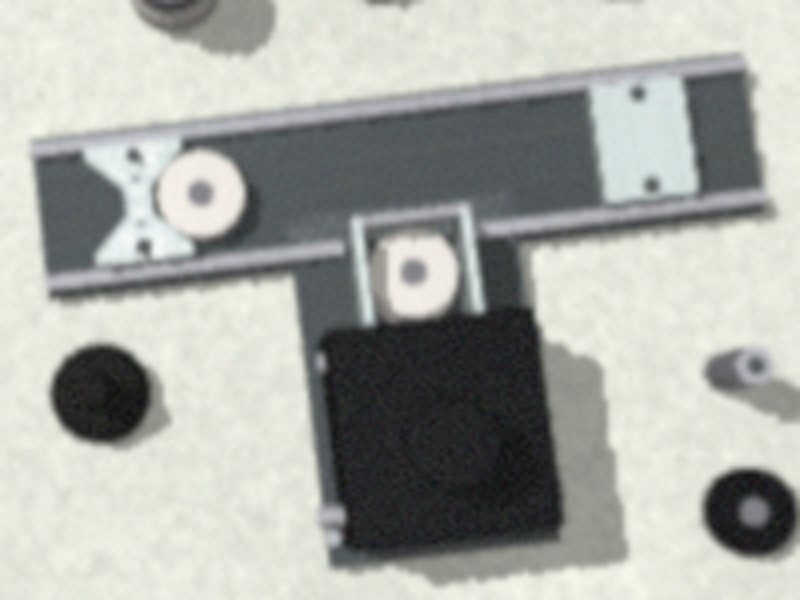

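The disc sits in the V at top crop (201,194). I'll measure it against the stop in the same picture.

Run:
```python
from h import *
import fit
th,R,t,r=fit.solve(fit.pts)
c=fit.c;T=fit.T
a=c["pixels"].copy()
hsv=a.astype(int)
F=lambda w:R.T@(w[:2]-t)*1000
# disc mask: warm (r>b) bright
k=a[170:210,225:285].astype(int)
m=((k[...,2]-k[...,0]>3)&(k[...,2]>110)).astype(np.uint8);m=cv2.morphologyEx(m,cv2.MORPH_OPEN,np.ones((3,3)))
cs,_=cv2.findContours(m,cv2.RETR_EXTERNAL,cv2.CHAIN_APPROX_NONE);q=max(cs,key=cv2.contourArea)
(x,y),rr=cv2.minEnclosingCircle(q);M=cv2.moments(q);print(x+225,y+170,rr,M["m10"]/M["m00"]+225,M["m01"]/M["m00"]+170,"hole",T(201,193.5))
for u in[(x+225,y+170),(M["m10"]/M["m00"]+225,M["m01"]/M["m00"]+170),T(201,193.5)]:print("disc",F(onz(c,[u],.026)[0]).round(1))
# stop screw heads, corners
for u in[(135,156),(144,246),(81,150),(186,141),(97,264),(194,252)]:print(u,F(onz(c,[T(*u)],.026)[0]).round(1))
k=a[165:215,225:290];cv2.imwrite("pics/v.png",cv2.convertScaleAbs(cv2.resize(k,None,fx=11,fy=11,interpolation=cv2.INTER_CUBIC),alpha=1.6))
```

```text
264.6785697937012 188.0089282989502 10.135602951049805 264.51250727166956 187.98836532867946 hole (264.875, 188.0)
disc [50.2 89.5]
disc [50.2 89.8]
disc [50.1 89.1]
(135, 156) [ 71.  116.8]
(144, 246) [ 29.6 117.6]
(81, 150) [ 76.9 140.8]
(186, 141) [74.9 93. ]
(97, 264) [ 24.1 139.6]
(194, 252) [24.  95.5]
```

View pics/v.png

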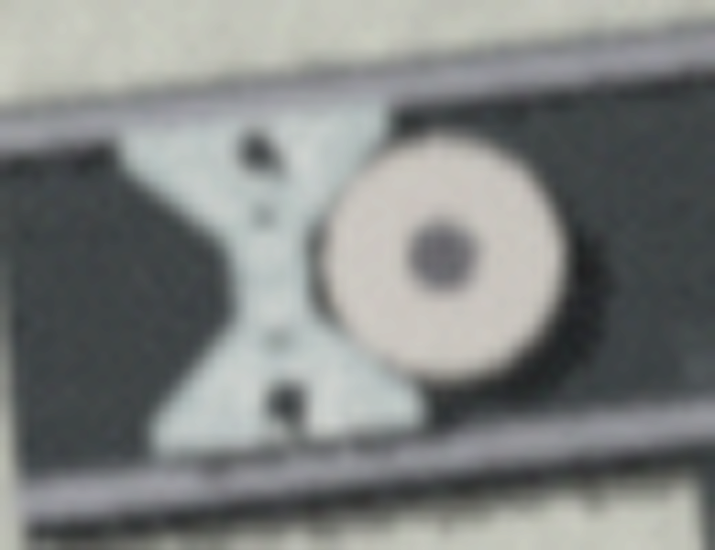

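The crop shows the disc touching both V flanks, with its hole at (443,257). It measures feeder (50.2, 89.6), about 27.6–28 mm from the stop's centre, so it is seated. The bystanders show at the same pixels as before.

Run:
```python
from bench import env
env.job_done();print(env.sense()["t"])
```

```text
the job is handed in; nothing more can be done
the job is handed in; nothing more can be done
```

The job is done and handed in at about 21.6 s. One disc came out and is seated in the V of the notched end stop.

- **Plunger:** I pressed it once to its hard stop (TCP at 0.086 m, force up to 15 N with no further travel) and let it rise. The camera shows it back up.
- **Disc:** I slid it flat along the tray with the shut fingertips to the notched stop at the +y end. The last push reading I took was about 7 N; a final 1 mm push went in without its force being read.
- **Seating check:** the disc measures feeder (50.2, 89.6) mm, about 28 mm from the stop's centre, and touches both flanks of the V in the enlarged view.
- **Rest of the scene:** the magazine still holds its other discs. The standoff, foot and jar look unmoved in the final pictures, and the arm was clear of everything at hand-in.

No check failed. One measurement disagreed: a rough scene-camera fix put the V stop about 4 mm from the top-camera value. I used the top-camera value, and the contact force and final seating agreed with it.

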